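# Stack the drained tray and bolt it down

## Robot

A 7-joint arm with a two-finger parallel gripper is mounted at the origin on a cart in front of the work surface, level with it; the furniture and walls round the work are solid. World frame = base frame: x ahead of the robot, y to its left, z up, the work surface at z = 0. Lengths are in m, angles in rad, forces in N, time in s.
With the tool pointing down it reaches from about 0.4 to 0.875 m from the base axis. Payload 19.3 kg.
Tool frame: the origin (TCP) lies on the mounting face of the last link; the fingertips stand 173 mm ahead of it and the grasp point (between the pads) lies 155 mm ahead of it; z points along the fingers, y is the line along which they close (so a half turn about z gives the same grasp; the last joint's range is limited). The gripper opens to 85 mm and grips with 20 to 120 N. Pads are 22 mm wide; open, the fingers measure 114 mm over their backs; the gripper's body (76 mm by 85 mm) begins 54 mm behind the grasp point. The pads swing forward as they close: fully open they stand 13 mm farther back than shut.
Start: joints at [1.159, 0.521, -0.036, 1.599, 0.021, 1.021, -0.113], TCP at [0.209, -0.589, 0.405] pointing down, gripper open.
Joint ranges: [-2.91, 2.91], [-0.3, 2.13], [-1.5, 1.42], [0.17, 2.43], [-1.26, 4.41], [0.16, 1.93], [-2.52, 2.52]. Speed limits (rad/s): [1.89, 1.89, 2.39, 2.39, 3.01, 3.01, 3.01].

## Interface

Orientations are given as [roll, pitch, yaw] about the fixed x, y, z axes, in that order (R = Rz(yaw) Ry(pitch) Rx(roll)).
In Python, from workcell import bot, vision gives the robot as it stands.
- The arm moves only by the shell command python3 -m creep 'ROWS' [FORCE]. ROWS is JSON, a list that holds one entry, the list of rows, each a list of 7 numbers: the opening, from -1 (shut) to 1 (fully open), then the shift along the tool's x, y, z in cm, then the turn, a rotation vector about the tool's x, y, z in rad. In form: [[[grip, tx, ty, tz, rx, ry, rz], ...]]. A call has 1 to 12 rows; each row shifts and turns the commanded pose from where the row before left it, along the tool's axes as they then stand; what a row does not reach is not made up. A row lasts 1/8 s, in which the tool goes at most 62.5 mm and 10.7 degrees, less where a joint would pass 70% of its speed; a pose out of reach is approached as far as the arm can. A call with a gripper value outside its range is refused whole. The fingers move at their own pace and stop on an object; FORCE is the grip in N (left out, the last holds). Time passes only in rows, so rows that do not move let the fingers close. It gives the time, the measured TCP pose, the force, the opening and the grip force at its end, in the units of the state.
- bot.observe(): the state, without advancing time (a new reading comes with each control period).
- vision.grab_frame(name): name is "scene" or "top" or "wrist"; returns a dict with "image" (420x560x3 uint8, blue, green, red), "depth" (420x560 float32, m along the optical axis (not along the pixel's ray), 0 where there is no reading), "fovy" (degrees; the focal length in pixels is half the picture's height over the tangent of half this angle, whatever the lens; pixels are square), "cx", "cy" (the principal point, pixels), "cam_to_world" (4x4, takes a point from camera to world coordinates); the wrist camera has in their place "tool_from_camera" (4x4, takes a point from camera to tool coordinates, whose origin is the TCP and whose axes are the flange's). Camera axes: x right, y down, z forward; pixel columns grow to the right and rows downward; lengths in m; the calibration is good to about 2 mm. A picture is of the moment at which its call begins: read the wrist's pose just before it.
- bot.job_done(): hands the job in; it is judged then, once.
The state is a dict: "clock": time; "qpos": joint angles; "qd": joint speeds; "joint_efforts": joint torques, N m; "position": TCP position; "tool_rot": TCP orientation; "force": force on the tool from outside, world axes, zero at the start; "moment": the same for the moment, N m; "grip_width": finger opening in m; "finger_force": force on a finger pad.
Only numpy, scipy, OpenCV 4.12 (cv2) and the standard library are available. Lean on these libraries where they do the work, as an engineer would, in place of code of your own. Each camera call takes 0.05 s, during which the arm holds its last target. There are 200 camera calls.

## Task

Take the blue tray off the sloping draining stand and stack it level on the grey bottom tray so that all four corners drop fully down between the corner uprights; set it down, do not drop it. Then, with the tray let go, slide the red-tabbed bolt fully home into the slot in the end of the tray. Leave the bottles, flask and dish standing where they are.

Things in the scene. Friction and masses are not known exactly. Their poses are not given: they have to be found in the camera images.
- tray: Blue open tray, 150 (its x) x 110 (y) x 40 mm high, walls 4 mm, 0.28 to 0.46 kg; same turned half round. Origin: centre of its underside; z out of its open top; centre of mass 23 mm up. At the start it lies on the stand, z leaning 32 degrees from vertical, to the right and towards the robot, -x end low. Slot in the middle of each end: 22 mm wide, 13 to 29 mm up.
- tray_fin (a point): Place to grip the tray, axes as the tray's: on the yellow upright lifting fin in the tray's centre, 64 mm above the tray's origin along its z. The fin is 10 mm thick along y (faces look to +-y), 56 mm long along x; its top is 82 mm above the tray's origin, 42 mm above the rim.
- stand: Fixed steel draining stand, foot 136 x 130 mm, on the white riser (top 125 mm above the worktop), sloping 32 degrees, facing right and towards the robot; top edge 120 mm above the riser. Origin on the riser; the tray's origin starts 70 mm above it. Its x points from low to high edge. A lip 14 mm high holds the tray's low end; nothing stands beside or above the tray.
- stack_seat (a point): Where the blue tray's origin belongs: centre of the top of the grey bottom tray, 173 mm above the worktop (48 above the white riser); z up; the tray's x goes along this x, either way round. Fixed. L-shaped uprights at the four corners leave 3 mm play all round; they rise 12 mm straight above the seat, then flare outward by 6 mm up to 21 mm above it. The -x side, with the bolt, faces the robot.
- bolt (a joint): Barrel bolt: 10 mm steel rod sliding along stack_seat's x, 21 mm above the seat. Value in m: 0 = fully home (tip 13 mm past the seated tray's outer end face, in its slot), 0.035 = fully back; hard stops at both. Starts drawn back, clear of the tray; slides towards +x at about 2 N; stays where left.
- bolt_grip (a point): Place to pinch or push the bolt's red upright tab: on its middle plane, 51 mm above the seat, axes as stack_seat's. The tab is 10 mm thick along y, 16 mm along x, its top 66 mm above the seat; bolt home, it is at x = -122 mm of stack_seat. Guide blocks at x = -97 and -178 mm (10 mm along x, 30 mm wide) reach 29 mm above the seat.
- red_cap_bottle: Bystander: small white bottle with red cap, 58 mm wide, 115 mm high, origin at the centre of its underside.
- blue_cap_bottle: Bystander: small white bottle with blue cap, 51 mm wide, 100 mm high, origin at the centre of its underside.
- flask: Bystander: conical glass flask with a red stopper, 62 mm wide, 117 mm high, origin at the centre of its underside.
- petri: Bystander: covered glass petri dish, 66 mm wide, 32 mm high, origin at the centre of its underside.
- dropper: Bystander: brown dropper bottle with a red rubber top, 34 mm wide, 111 mm high, origin at the centre of its underside.

How it is judged:
On the way:
1. the blue tray is seated between the corner uprights and let go (horizontal distance between tray and stack_seat below 0.006 m and z of tray in the frame of stack_seat between -0.004 and 0.004 m and angle between tray's own z axis and vertical below 0.06 rad and angle between the x axis of tray and the x axis of stack_seat, either way round below 0.08 rad and linear speed of tray below 0.02 m/s and contact force between the fingers and tray below 0.3 N), for 0.2 s.
At the end, for the whole second after the job is handed in: The blue tray sits on the bottom tray, its origin within 6 mm of the seat sideways and 4 mm in height, level within 0.06 rad and square to it within 0.08 rad, at rest and let go, and the bolt is home within 5 mm (all of step 1 and value of joint bolt below 0.005 m); the robot touches nothing.
It fails at once if the tray falls freely (dropped) (linear speed of tray above 0.6 m/s and contact force between the fingers and tray below 0.1 N).
It fails at once if a bottle, the flask or the dish is pushed more than 40 mm away (distance of any of red_cap_bottle, blue_cap_bottle, flask, petri, dropper from where it was at the start of the episode above 0.04 m).
It fails at once if a bottle, the flask or the dish is knocked over (angle between any of red_cap_bottle, blue_cap_bottle, flask, petri, dropper's own z axis and vertical above 0.5 rad).
It also fails if it takes over 51 s, if anything falls off the work surface, if the arm or the gripper's body presses on something with over 40 N, if the wrist force passes 120 N, or if a joint passes its speed limit or range.

## Working session

There is one attempt and no reset: what is moved stays moved. The work goes in short steps, Python scripts to look and compute and a shell command to move; the robot and the scene stay as the last step left them, time stands still between calls to the robot, and variables do not carry over. Pictures are saved under pics/ and viewed, at most 10 in all, crops included, and the job is handed in when it is done.

```bash
mkdir -p pics; ls
python3 - <<'E'
from workcell import bot, vision
import cv2, numpy as np
print(bot.observe())
for n in ["scene","top"]:
    f=vision.grab_frame(n); cv2.imwrite(f"pics/{n}0.png",f["image"]); np.savez(f"{n}0.npz",**f)
    print(n,f["fovy"],f["cx"],f["cy"],np.round(f["cam_to_world"],3).tolist())
E
```

```text
pics
{'clock': 0.0, 'qpos': array([ 1.15880388,  0.52201261, -0.03628576,  1.600011  ,  0.02118686,
        1.02107881, -0.11283225]), 'qd': array([-0.0001028 , -0.00038825, -0.00079345, -0.00102126,  0.00059458,
        0.0009861 ,  0.00166239]), 'joint_efforts': array([ 5.41414247e-04, -9.27118492e+01,  1.98040254e+00, -3.69943357e+01,
        1.80507096e-02,  7.89305835e-03,  1.55312456e-06]), 'position': array([ 0.20939868, -0.5887289 ,  0.40412588]), 'tool_rot': array([-3.14047091e+00,  8.94572957e-05,  3.41707345e-01]), 'force': array([0.01078023, 0.23362969, 0.54245306]), 'moment': array([-0.02315282, -0.01368848,  0.03059655]), 'finger_force': 0.0, 'grip_width': 0.08547911200365886}
scene 44.76772917783999 277.78393548905376 212.12015084567196 [[-0.544, -0.51, 0.666, -0.479], [-0.839, 0.335, -0.428, 0.533], [-0.005, -0.792, -0.611, 1.094], [0.0, 0.0, 0.0, 1.0]]
top 50.8427446988698 277.4146174432169 201.1702794455443 [[-0.01, -0.993, 0.12, 0.344], [-1.0, 0.009, -0.006, -0.134], [0.005, -0.12, -0.993, 1.443], [0.0, 0.0, 0.0, 1.0]]
```

View pics/scene0.png

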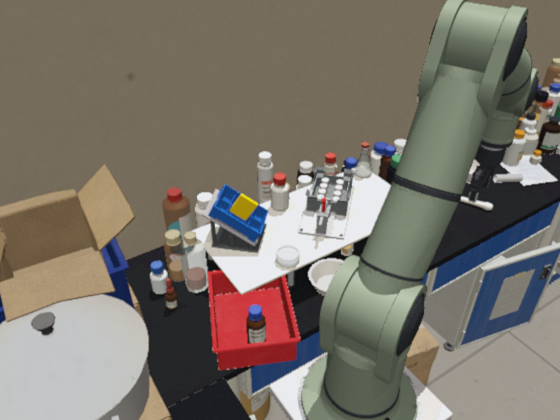

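View pics/top0.png

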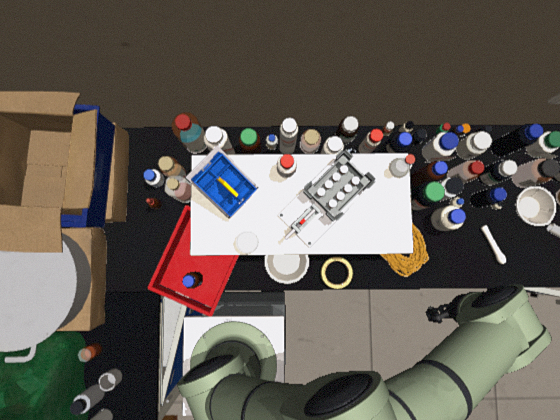

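The scene view shows the blue tray with its yellow fin at about (240,210) and the grey bottom tray at (330,195). In the top view the tray is at (224,185), the fin at (228,185), the seat at (340,190) and the red tab at (301,222).

```bash
cat > h.py <<'E'
import numpy as np, cv2
def cloud(f, T=None):
    T=f["cam_to_world"] if T is None else T
    h,w=f["depth"].shape; fl=h/2/np.tan(np.radians(float(f["fovy"]))/2)
    v,u=np.mgrid[:h,:w]; d=f["depth"]
    P=np.stack([(u-f["cx"])/fl*d,(v-f["cy"])/fl*d,d],-1)
    return P@T[:3,:3].T+T[:3,3]
def hsv(f): return cv2.cvtColor(f["image"],cv2.COLOR_BGR2HSV)
E
python3 - <<'E'
from h import *
for n,box in [("top",(150,260,185,400)),("scene",(160,260,200,370))]:
    f=np.load(n+"0.npz"); W=cloud(f); H=hsv(f); I=f["image"]
    m0=np.zeros(H.shape[:2],bool); m0[box[0]:box[1],box[2]:box[3]]=1; m0&=f["depth"]>0
    cut=265
    M={"yellow":cv2.inRange(H,(22,150,90),(35,255,255))>0,"blue":cv2.inRange(H,(100,150,40),(125,255,255))>0,"red":(cv2.inRange(H,(0,150,60),(8,255,255))>0)|(cv2.inRange(H,(172,150,60),(180,255,255))>0)}
    for k,m in M.items():
        m=m&m0; nn,L,S,C=cv2.connectedComponentsWithStats(m.astype(np.uint8))
        for i in range(1,nn):
            if S[i,4]<6: continue
            p=W[L==i]; c,s=np.median(p,0),np.linalg.svd(p-p.mean(0))[2] if len(p)<5000 else None
            print(n,k,S[i,4],C[i].round(),"med",c.round(3),"min",np.percentile(p,2,0).round(3),"max",np.percentile(p,98,0).round(3),"ax",s[0].round(2),"n",s[2].round(2))
    # riser
    m=m0&(I.min(2)>215)
    print(n,"white z",np.percentile(W[m][:,2],[10,50,90]).round(4))
f=np.load("top0.npz");W=cloud(f)
m=(W[...,2]>.165)&(W[...,2]<.22)
cv2.imwrite("pics/c.png",cv2.resize(np.hstack([f["image"][145:260,270:385]]),None,fx=5,fy=5,interpolation=cv2.INTER_CUBIC))
for r in range(150,225,8): print([int(1000*W[r,c,2]) for c in range(296,376,5)])
E
```

```text
top yellow 82 [228. 187.] med [ 0.525 -0.009  0.264] min [ 0.505 -0.03   0.235] max [0.553 0.02  0.279] ax [-0.69 -0.72 -0.  ] n [-0.72  0.69 -0.05]
top blue 1872 [224. 184.] med [0.545 0.01  0.206] min [ 0.472 -0.062  0.166] max [0.612 0.078 0.268] ax [-0.58 -0.6  -0.55] n [-0.39 -0.4   0.83]
top red 141 [287. 161.] med [ 0.602 -0.169  0.24 ] min [ 0.585 -0.184  0.192] max [ 0.632 -0.152  0.245] ax [-0.33  0.04  0.94] n [0.18 0.98 0.02]
top red 484 [199. 243.] med [0.352 0.141 0.006] min [ 0.331 -0.014 -0.002] max [0.492 0.158 0.092] ax [-0.72 -0.68 -0.11] n [-0.45  0.34  0.83]
top red 16 [302. 221.] med [ 0.434 -0.208  0.24 ] min [ 0.428 -0.214  0.234] max [ 0.439 -0.203  0.244] ax [-0.68  0.73  0.07] n [-0.71 -0.67  0.23]
top white z [0.1215 0.1255 0.1333]
scene yellow 402 [243. 206.] med [0.529 0.    0.239] min [ 0.505 -0.136  0.076] max [0.777 0.025 0.274] ax [-0.7   0.41  0.58] n [-0.7  -0.24 -0.67]
scene blue 56 [350. 164.] med [ 0.682 -0.519  0.115] min [ 0.672 -0.539  0.102] max [ 0.705 -0.509  0.123] ax [-0.82 -0.55  0.18] n [ 0.51 -0.55  0.66]
scene blue 1289 [238. 214.] m
[... 704 characters left out ...]
2, 122, 124, 186, 171, 167, 127, 120, 127, 123, 125]
[197, 125, 129, 130, 123, 127, 125, 129, 148, 140, 167, 159, 123, 117, 121, 126]
[120, 129, 127, 124, 123, 129, 143, 138, 172, 143, 142, 139, 146, 172, 191, 200]
[130, 124, 121, 191, 173, 144, 172, 164, 142, 144, 144, 150, 167, 175, 173, 189]
[123, 124, 164, 174, 173, 164, 147, 145, 143, 145, 164, 168, 143, 132, 132, 127]
[130, 125, 135, 170, 172, 142, 139, 144, 149, 169, 139, 172, 134, 126, 127, 119]
[133, 131, 133, 192, 203, 148, 144, 168, 133, 139, 131, 124, 126, 123, 124, 117]
[130, 132, 178, 199, 180, 129, 151, 176, 177, 187, 122, 126, 125, 124, 123, 128]
[180, 240, 186, 128, 132, 137, 131, 132, 124, 127, 120, 123, 129, 130, 127, 122]
```

View pics/c.png

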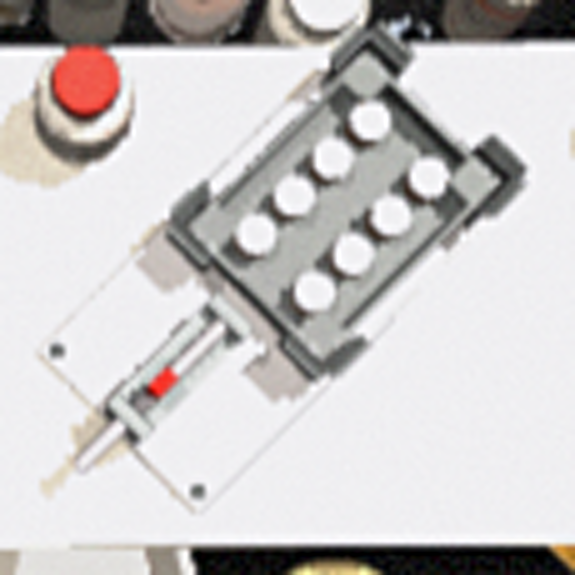

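The crop shows the four dark uprights at about (365,60), (495,180), (335,360) and (195,215), and the tab at (162,380). The red-cap bottle is close by, at (85,85). I'll start moving and take wrist views of the seat on the way.

```bash
python3 -m creep '[[[1,3.2,-3.2,-1,0,0,0],[1,3.2,-3.2,-1,0,0,0],[1,3.2,-3.2,-1,0,0,0],[1,3.2,-3.2,-1,0,0,0],[1,3.2,-3.2,-1,0,0,0],[1,3.2,-3.2,-1,0,0,0],[1,3,0,-1,0,0,0],[1,3,0,-1,0,0,0],[1,0,0,0,0,0,0],[1,0,0,0,0,0,0]]]'
cat >> h.py <<'E'
from scipy.spatial.transform import Rotation as Ro
def wrist(tag):
    from workcell import bot, vision
    s=bot.observe(); f=vision.grab_frame("wrist")
    T=np.eye(4); T[:3,:3]=Ro.from_euler("xyz",s["tool_rot"]).as_matrix(); T[:3,3]=s["position"]
    f["cam_to_world"]=T@f["tool_from_camera"]; np.savez(tag+".npz",**f); cv2.imwrite(f"pics/{tag}.png",f["image"])
    print(s["clock"],s["position"].round(4),s["tool_rot"].round(3),s["qpos"].round(2)); return f
E
python3 - <<'E'
from h import *
f=wrist("w1"); print(f["tool_from_camera"].round(3), f["fovy"])
E
```

```text
clock: 1.35
position: [0.382, -0.3237, 0.4843]
tool_rot: [-3.141, 0.001, 0.341]
force: [0.5, 0.2, 0.2]
grip_width: 0.0856
finger_force: 0.0
1.35 [ 0.382  -0.3237  0.4843] [-3.141e+00  1.000e-03  3.410e-01] [ 0.72  0.24 -0.16  1.81  0.04  1.09 -0.69]
[[-0.001 -0.949 -0.314  0.081]
 [ 1.    -0.001 -0.001  0.001]
 [ 0.    -0.314  0.949  0.03 ]
 [ 0.     0.     0.     1.   ]] 60.73151845523387
```

View pics/w1.png

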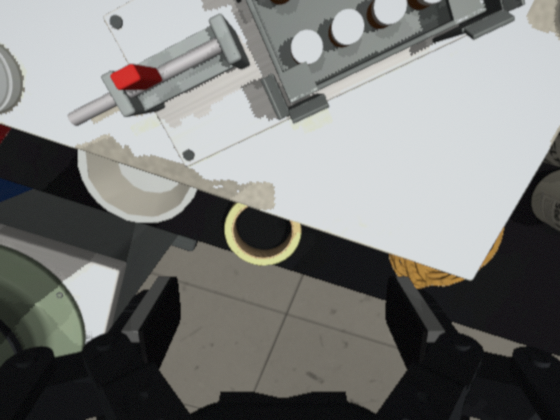

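The view shows the bolt tab at (135,77) and the seat at the top edge. I need to move further along tool x to see the whole seat.

```bash
python3 -m creep '[[[1,5,0.3,-3,0,0,0],[1,5,0.3,-3,0,0,0],[1,5,0.3,-3,0,0,0],[1,0,0,0,0,0,0],[1,0,0,0,0,0,0],[1,0,0,0,0,0,0]]]'
python3 - <<'E'
from h import *
f=wrist("w2")
E
```

```text
clock: 2.15
position: [0.5258, -0.2825, 0.5742]
tool_rot: [-3.141, 0.001, 0.34]
force: [-0.3, 0.2, -0.0]
grip_width: 0.0854
finger_force: 0.0
2.15 [ 0.5258 -0.2825  0.5742] [-3.141e+00  1.000e-03  3.400e-01] [ 0.54  0.36 -0.2   1.42  0.07  1.37 -0.9 ]
```

View pics/w2.png

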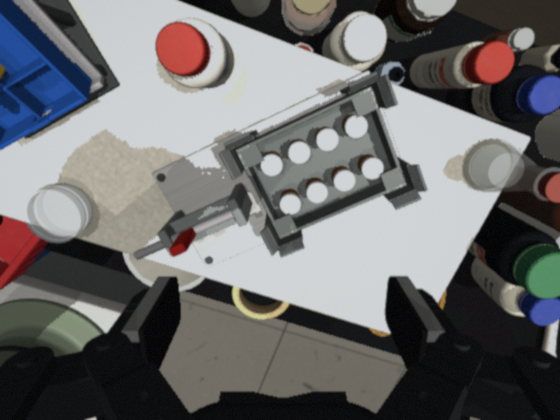

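The view shows the whole seat centred at about (318,165), its uprights at (380,90), (410,190), (285,235) and (238,150), and the tab at (182,240).

```bash
cat > seat.py <<'E'
from h import *
def seat(f,c0=None):
    W=cloud(f); H=hsv(f)
    red=((cv2.inRange(H,(0,150,60),(8,255,255))>0)|(cv2.inRange(H,(172,150,60),(180,255,255))>0))&(np.hypot(W[...,0]-.43,W[...,1]+.206)<.04)&(W[...,2]>.20)
    tr=W[red]; top=tr[tr[:,2]>np.percentile(tr[:,2],90)-.008]
    print("tab",tr.mean(0).round(4),"top",top.mean(0).round(4),len(top),"zmax",tr[:,2].max().round(4))
    c=np.array(c0) if c0 is not None else np.array([.545,-.318])
    near=(np.hypot(W[...,0]-c[0],W[...,1]-c[1])<.14)
    # median filter depth
    m=near&(W[...,2]>.183)&(W[...,2]<.202)
    a=np.radians(-45)
    for it in range(3):
        ux=np.array([np.cos(a),np.sin(a)]); uy=np.array([-ux[1],ux[0]])
        q=W[m]; x=(q[:,:2]-c)@ux; y=(q[:,:2]-c)@uy
        k=(abs(x)<.094)&(abs(y)<.075)&(abs(x)>.055)&(abs(y)>.030)
        R=cv2.minAreaRect(q[k][:,:2].astype(np.float32)*1000)
        c=np.array(R[0])/1000; an=R[2]
        box=cv2.boxPoints(R)
        e=[box[1]-box[0],box[2]-box[1]]; l=max(e,key=np.linalg.norm); l=l if l[0]>0 else -l
        a=np.arctan2(l[1],l[0])
    x,y=x[k],y[k]; ss={}
    print("seat c",c.round(4),"yaw",np.degrees(a).round(2),"size",np.round(R[1],1),k.sum())
    # robust: per quadrant means / extremes
    mm=lambda s:np.median(s)
    Q=[np.array([np.median(q[k][(sx*x>0)&(sy*y>0)][:,0]),np.median(q[k][(sx*x>0)&(sy*y>0)][:,1])]) for sx in(1,-1) for sy in(1,-1)]
    d=(Q[0]+Q[1]-Q[2]-Q[3])/2; print("quad centre",np.mean(Q,0).round(4),"yaw",np.degrees(np.arctan2(d[1],d[0])).round(2))
    t=top.mean(0)[:2]; d=np.mean(Q,0)-t; print("tab->centre",np.linalg.norm(d).round(4),np.degrees(np.arctan2(d[1],d[0])).round(2))
    rim=near&(W[...,2]>.165)&(W[...,2]<.18); print("rim z",np.median(W[rim][:,2]).round(4)); wz=near&(W[...,2]<.14)&(W[...,2]>.11); print("riser z",np.median(W[wz][:,2]).round(4))
if __name__=="__main__":
    import sys; seat(dict(np.load(sys.argv[1]+".npz")))
E
python3 seat.py w2; python3 seat.py top0
python3 - <<'E'
from h import *
f=np.load("w2.npz");W=cloud(f);H=hsv(f)
m=(cv2.inRange(H,(22,150,90),(35,255,255))>0); print(m.sum())
E
```

```text
tab [ 0.4391 -0.2111  0.2288] top [ 0.4376 -0.2106  0.2386] 168 zmax 0.2418
seat c [ 0.5425 -0.3212] yaw -45.9 size [135.1 175.1] 2450
quad centre [ 0.5423 -0.3217] yaw -45.79
tab->centre 0.1527 -46.69
rim z 0.1712
riser z 0.1261
tab [ 0.4335 -0.208   0.2391] top [ 0.4336 -0.2083  0.2394] 15 zmax 0.2438
seat c [ 0.5409 -0.3196] yaw -45.4 size [134.4 174. ] 252
quad centre [ 0.5418 -0.3208] yaw -45.14
tab->centre 0.156 -46.11
rim z 0.171
riser z 0.1265
24
```

```bash
python3 -m creep '[[[1,2,-4.7,0,0,0,0],[1,2,-4.7,0,0,0,0],[1,2,-4.7,0,0,0,0],[1,2,-4.7,0,0,0,0],[1,2,-4.7,0,0,0,0],[1,2,-4.7,0,0,0,0],[1,0,0,0,0,0,-0.15],[1,0,0,0,0,0,-0.15],[1,0,0,0,0,0,-0.15],[1,0,0,0,0,0,0],[1,0,0,0,0,0,0]]]'
cat > tray.py <<'E'
from h import *
def tray(f):
    W=cloud(f); H=hsv(f); a0=np.radians(45)
    near=(np.hypot(W[...,0]-.55,W[...,1]-.015)<.13)&(W[...,2]>.14)
    yel=(cv2.inRange(H,(22,120,80),(36,255,255))>0)&near
    yel=cv2.erode(yel.astype(np.uint8),np.ones((2,2)))>0
    blue=(cv2.inRange(H,(100,130,30),(125,255,255))>0)&near
    p=W[yel]; print("yellow",len(p))
    for yaw in [None]:
        # yaw from fin horizontals: fin's thin axis = least-variance direction
        q=p[:,:2]-np.median(p[:,:2],0)
        z=np.array([-np.sin(np.radians(32))*.7071]*2+[np.cos(np.radians(32))])
        h=p@z; t=p[h>np.percentile(h,97)-.006]
        print("fin top n",len(t),"mean",t.mean(0).round(4))
        R=cv2.minAreaRect(t[:,:2].astype(np.float32)*1000); print("rect",np.round(R[0],1),np.round(R[1],1),R[2])
        vx=np.linalg.svd(t-t.mean(0))[2][0]; vx*=np.sign(vx[0]); print("fin x",vx.round(3),"yaw",np.degrees(np.arctan2(vx[1],vx[0])).round(2),"tilt",np.degrees(np.arcsin(vx[2])).round(2))
    b=W[blue]
    R=cv2.minAreaRect(b[:,:2].astype(np.float32)*1000); print("blue rect xy",np.round(R[0],1),np.round(R[1],1),np.round(R[2],2))
    yaw=np.arctan2(vx[1],vx[0]); ex=np.array([np.cos(yaw)*.848,np.sin(yaw)*.848,.53]); ez=np.array([-np.cos(yaw)*.53,-np.sin(yaw)*.53,.848]); ey=np.cross(ez,ex)
    hz=b@ez; rim=b[hz>np.percentile(hz,99)-.006]; x,y=rim@ex,rim@ey
    print("rim n",len(rim),"hz",np.median(rim@ez).round(4),"x",np.percentile(x,[.5,99.5]).round(4),"y",np.percentile(y,[.5,99.5]).round(4))
    c=ex*np.mean(np.percentile(x,[.5,99.5]))+ey*np.mean(np.percentile(y,[.5,99.5]))+ez*np.median(rim@ez)
    print("rim centre->fin64",(c+ez*.024).round(4),"origin",(c-ez*.04).round(4))
    xt,yt=t@ex,t@ey; 
    c2=ex*np.mean(np.percentile(xt,[1,99]))+ey*np.mean(np.percentile(yt,[1,99]))+ez*np.percentile(t@ez,50)
    print("fin x len",np.ptp(np.percentile(xt,[1,99])).round(4),"thick",np.ptp(np.percentile(yt,[1,99])).round(4),"fin top->fin64",(c2-ez*.018).round(4))
if __name__=="__main__":
    import sys; tray(dict(np.load(sys.argv[1]+".npz")))
E
python3 - <<'E'
from h import *
f=wrist("w3")
E
python3 tray.py w3; python3 tray.py top0
```

```text
clock: 3.58
position: [0.5453, 0.0238, 0.5747]
tool_rot: [3.142, 0.0, 0.788]
force: [0.5, 0.3, 0.5]
grip_width: 0.0856
finger_force: 0.0
3.575 [0.5453 0.0238 0.5747] [3.142 0.    0.788] [ 0.17  0.28 -0.43  1.55  0.12  1.34 -1.05]
yellow 781
fin top n 383 mean [ 0.5254 -0.0125  0.2688]
rect [523.1 -15.2] [47.4  8.3] 46.22896957397461
fin x [0.593 0.63  0.502] yaw 46.73 tilt 30.16
blue rect xy [550.9  14.6] [166.7 108.2] 46.17
rim n 2473 hz -0.0001 x [0.3597 0.6887] y [-0.4451 -0.3372]
rim centre->fin64 [0.5808 0.0463 0.2981] origin [0.6041 0.071  0.2438]
fin x len 0.0525 thick 0.0083 fin top->fin64 [ 0.5289 -0.009   0.2511]
yellow 44
fin top n 38 mean [ 0.5194 -0.0152  0.2652]
rect [520.8 -14.8] [46.1  5.9] 45.621917724609375
fin x [0.56  0.632 0.536] yaw 48.46 tilt 32.39
blue rect xy [543.5   6.2] [144.9 112.4] 46.19
rim n 196 hz 0.0062 x [0.3484 0.4988] y [-0.4559 -0.3446]
rim centre->fin64 [ 0.5272 -0.0085  0.2501] origin [0.5497 0.0169 0.1959]
fin x len 0.0497 thick 0.0061 fin top->fin64 [ 0.5266 -0.0074  0.2511]
```

View pics/w3.png

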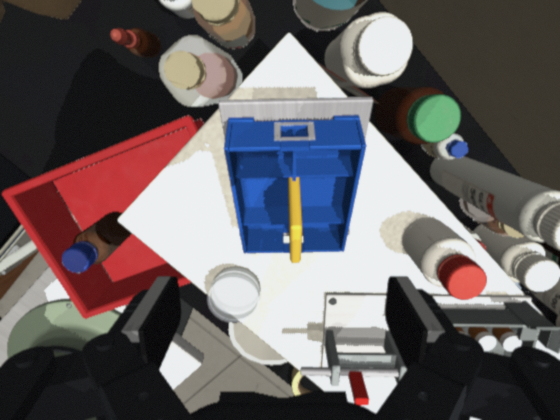

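The tray is on its stand at about (295,190), with the fin at (295,220) and nothing in the way. Next I go to the pre-grasp: translate, then tilt about tool y.

```bash
python3 -m creep '[[[1,-4,0.3,3.1,0,0,-0.006],[1,-4,0.3,3.1,0,0,-0.006],[1,-4,0.3,3.1,0,0,-0.006],[1,-4,0.3,3.1,0,0,-0.006],[1,0,0,0,0,0.14,0],[1,0,0,0,0,0.14,0],[1,0,0,0,0,0.14,0],[1,0,0,0,0,0.1385,0],[1,0,0,0,0,0,0],[1,0,0,0,0,0,0]]]'
python3 - <<'E'
from h import *
f=wrist("w4")
T=f["cam_to_world"]@np.linalg.inv(f["tool_from_camera"])
yaw=np.radians(46.5); ex=np.array([np.cos(yaw)*.848,np.sin(yaw)*.848,.53]); ez=np.array([-np.cos(yaw)*.53,-np.sin(yaw)*.53,.848])
G=np.c_[ex,-np.cross(ez,ex),-ez]
print("rot err",Ro.from_matrix(T[:3,:3].T@G).as_rotvec().round(4),"shift",(T[:3,:3].T@(np.array([.528,-.008,.251])+.155*ez-T[:3,3])).round(4))
E
python3 tray.py w4
```

```text
clock: 4.88
position: [0.4427, -0.0991, 0.4507]
tool_rot: [-3.141, -0.555, 0.815]
force: [0.5, 0.1, -0.8]
grip_width: 0.0852
finger_force: 0.0
4.875 [ 0.4427 -0.0991  0.4507] [-3.141 -0.555  0.815] [ 0.7   0.19 -0.51  2.06 -0.6   0.7  -0.12]
rot err [-0.0024  0.0034  0.0028] shift [ 0.0003 -0.0006  0.0805]
yellow 1633
fin top n 1391 mean [ 0.5222 -0.0162  0.2682]
rect [520.3 -18.4] [54.4  8.7] 46.208656311035156
fin x [0.162 0.17  0.972] yaw 46.41 tilt 76.42
blue rect xy [540.4   3.3] [138.8 109.6] 45.93
rim n 4882 hz -0.0006 x [0.3604 0.5179] y [-0.4438 -0.3349]
rim centre->fin64 [ 0.5302 -0.0077  0.2526] origin [0.5536 0.0169 0.1983]
fin x len 0.0539 thick 0.0085 fin top->fin64 [ 0.5282 -0.01    0.2506]
```

View pics/w4.png

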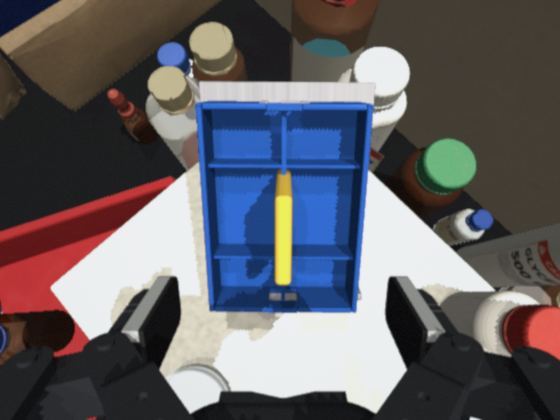

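The fin is square to the fingers, at column 284 and rows 175–285, midway between them. I advance and close.

```bash
python3 -m creep '[[[1,0,0,2.5,0,0,0],[1,0,0,2.5,0,0,0],[1,0,0,2,0,0,0],[1,0,0,1,0,0,0],[1,0,0,0,0,0,0],[-1,0,0,0,0,0,0],[-1,0,0,0,0,0,0],[-1,0,0,0,0,0,0],[-1,0,0,0,0,0,0],[-1,0,0,0,0,0,0],[-1,0,0,0,0,0,0],[-1,0,0,0,0,0,0]]]' 80
```

```text
clock: 6.42
position: [0.4717, -0.0684, 0.3831]
tool_rot: [3.141, -0.559, 0.815]
force: [-5.8, -1.2, 7.3]
grip_width: 0.009
finger_force: 78.0
```

```bash
python3 -m creep '[[[-1,0,0,-0.5,0,0,0],[-1,0,0,-1,0,0,0],[-1,0,0,-1.5,0,0,0],[-1,1,0,-2,0,0,0],[-1,2,0,-2,0,0,0],[-1,2,0,-2,0,0,0],[-1,2,0,-2,0,0,0],[-1,2,0,-2,0,0,0],[-1,0,0,0,0,0,0]]]'
python3 - <<'E'
from h import *
f=wrist("w5")
p=cloud(f)[cv2.inRange(hsv(f),(22,120,80),(36,255,255))>0]; T=f["cam_to_world"]@np.linalg.inv(f["tool_from_camera"])
print(((p-T[:3,3])@T[:3,:3]).mean(0).round(4),len(p))
E
```

```text
clock: 7.55
position: [0.4766, -0.0626, 0.5423]
tool_rot: [3.138, -0.559, 0.818]
force: [0.2, 0.4, -4.7]
grip_width: 0.0089
finger_force: 78.1
7.55 [ 0.4766 -0.0626  0.5423] [ 3.138 -0.559  0.818] [ 0.6   0.12 -0.5   1.88 -0.51  0.87 -0.36]
[0.0059 0.0007 0.1445] 3840
```

```bash
python3 -m creep '[[[-1,0,0,0,0,-0.14,0],[-1,0,0,0,0,-0.14,0],[-1,0,0,0,0,-0.14,0],[-1,0,0,0,0,-0.139,0],[-1,-2.4,3.7,0,0,0,0],[-1,-2.4,3.7,0,0,0,0],[-1,-2.4,3.7,0,0,0,0],[-1,-2.4,3.7,0,0,0,0],[-1,-2.4,3.7,0,0,0,0],[-1,-2.4,3.7,0,0,0,0],[-1,0,0,0,0,0,0]]]'
python3 -m creep '[[[-1,0,0,0,0,0,-0.15],[-1,0,0,0,0,0,-0.15],[-1,0,0,0,0,0,-0.15],[-1,0,0,0,0,0,-0.15],[-1,0,0,0,0,0,-0.15],[-1,0,0,0,0,0,-0.15],[-1,0,0,0,0,0,-0.15],[-1,0,0,0,0,0,-0.15],[-1,0,0,0,0,0,-0.15],[-1,0,0,0,0,0,-0.15],[-1,0,0,0,0,0,-0.025],[-1,0,0,0,0,0,0]]]'
python3 - <<'E'
from h import *
f=wrist("w6"); s=np.array
T=f["cam_to_world"]@np.linalg.inv(f["tool_from_camera"])
m=cv2.inRange(hsv(f),(100,130,30),(125,255,255)); n,L,S,C=cv2.connectedComponentsWithStats(m); i=1+S[1:,4].argmax()
p=((cloud(f)-T[:3,3])@T[:3,:3])[(L==i)&(f["depth"]>0)]
print(len(p),"z",np.percentile(p[:,2],[1,50,99]).round(4))
r=p[(p[:,2]<.185)&(p[:,2]>.165)&(abs(p[:,0])<.09)&(abs(p[:,1])<.075)]; print("rim",len(r),"x",np.percentile(r[:,0],[1,99]).round(4),"y",np.percentile(r[:,1],[1,99]).round(4))
R=cv2.minAreaRect(r[:,:2].astype(np.float32)*1000); print(np.round(R[0],1),np.round(R[1],1),R[2])
for a in(0,1):
  A=np.c_[r,np.ones(len(r))]
fit=np.linalg.lstsq(np.c_[r[:,:2],np.ones(len(r))],r[:,2],rcond=None)[0]; print("plane",fit.round(4))
E
```

```text
clock: 8.98
position: [0.5391, -0.3233, 0.538]
tool_rot: [-3.138, 0.002, 0.812]
force: [0.7, 0.8, -4.4]
grip_width: 0.009
finger_force: 79.2
clock: 10.48
position: [0.5396, -0.3197, 0.5403]
tool_rot: [-3.141, -0.001, 2.338]
force: [-0.7, 0.2, -3.5]
grip_width: 0.009
finger_force: 79.3
10.475 [ 0.5396 -0.3197  0.5403] [-3.141e+00 -1.000e-03  2.338e+00] [ 0.84  0.48 -0.63  1.38  0.28  1.37  0.98]
44922 z [0.1779 0.2094 0.2114]
rim 7388 x [-0.0246  0.0714] y [-0.0543  0.0542]
[21.7 -0.1] [ 99.6 110.2] 0.09996556490659714
plane [-0.0085 -0.0014  0.1802]
```

View pics/w6.png

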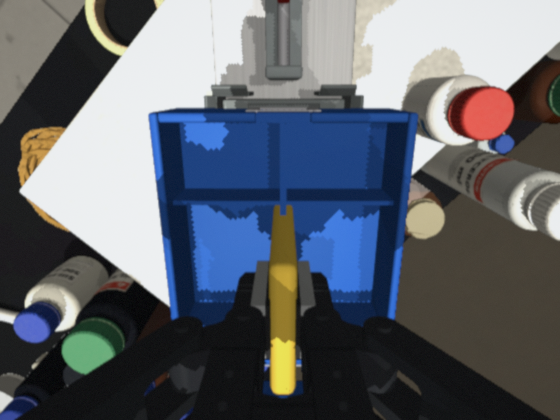

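The tray hangs level and square. It spans columns 152–415, and the seat's near uprights at (215,97) and (353,97) are symmetric about it. I cross-check the seat position along its x from this view and the earlier ones.

Run:
```python
from h import *
a=np.radians(-45.9); ux=np.array([np.cos(a),np.sin(a)]); uy=np.array([-ux[1],ux[0]]); c=np.array([.542,-.321])
for n in ["w6","w1","w2","top0"]:
    f=np.load(n+".npz"); W=cloud(f); H=hsv(f); x=(W[...,:2]-c)@ux; y=(W[...,:2]-c)@uy; z=W[...,2]
    P=lambda v:np.percentile(v,[1,50,99]).round(4) if len(v)>5 else None
    red=((cv2.inRange(H,(0,150,60),(8,255,255))>0)|(cv2.inRange(H,(172,150,60),(180,255,255))>0))&(abs(y)<.02)&(abs(x+.15)<.04)&(z>.232)
    print(n,"tabtop x",P(x[red]),"y",P(y[red]),red.sum())
    g=(abs(y)<.02)&(abs(x+.097)<.014)&(z>.196)&(z<.208); print("  guide x",P(x[g]),"y",P(y[g]))
    g=(abs(y)<.02)&(abs(x+.178)<.014)&(z>.196)&(z<.208); print("  guide2 x",P(x[g]),"y",P(y[g]))
    for s in(-1,1):
      for t in (-1,1):
        g=(abs(x-s*.08)<.015)&(y*t>.03)&(y*t<.075)&(z>.186)&(z<.199); print("  upr",s,t,"x",P(x[g]),"y",P(y[g]))
f=np.load("w6.npz"); T=f["cam_to_world"]@np.linalg.inv(f["tool_from_camera"]); q=(cloud(f)-T[:3,3])@T[:3,:3]
H=hsv(f); m=(cv2.inRange(H,(22,120,80),(36,255,255))>0)&(abs(q[...,1])<.012)&(q[...,2]>.13); print("fin front x",np.percentile(q[m][:,0],[95,99,99.8]).round(4))
m=(cv2.inRange(H,(100,130,30),(125,255,255))>0)&(abs(q[...,1])<.056)&(abs(q[...,2]-.18)<.006)&(q[...,0]<.09); print("rim x",np.percentile(q[m][:,0],[95,99,99.8]).round(4))
```

```text
w6 tabtop x None y None 0
  guide x [-0.1106 -0.0983 -0.0918] y [-0.0149 -0.0004  0.014 ]
  guide2 x None y None
  upr -1 -1 x [-0.0873 -0.081  -0.0688] y [-0.0671 -0.0516 -0.0313]
  upr -1 1 x [-0.087  -0.0814 -0.0684] y [0.0311 0.0516 0.067 ]
  upr 1 -1 x None y None
  upr 1 1 x None y None
w1 tabtop x [-0.1605 -0.1521 -0.1454] y [-0.0051 -0.001   0.004 ] 556
  guide x [-0.1105 -0.0974 -0.0914] y [-0.0148 -0.0003  0.0142]
  guide2 x [-0.1913 -0.1778 -0.1658] y [-0.0148 -0.0023  0.0145]
  upr -1 -1 x [-0.0868 -0.0804 -0.0654] y [-0.067  -0.0524 -0.0313]
  upr -1 1 x None y None
  upr 1 -1 x [0.0652 0.0758 0.0862] y [-0.0673 -0.0606 -0.0538]
  upr 1 1 x None y None
w2 tabtop x [-0.16   -0.1519 -0.1455] y [-0.003   0.002   0.0055] 169
  guide x [-0.1101 -0.0969 -0.0914] y [-0.0135  0.0014  0.0154]
  guide2 x [-0.1916 -0.1775 -0.166 ] y [-0.0105  0.004   0.0154]
  upr -1 -1 x [-0.0868 -0.0801 -0.0657] y [-0.0663 -0.0521 -0.0307]
  upr -1 1 x [-0.0868 -0.0806 -0.0657] y [0.0319 0.0519 0.0675]
  upr 1 -1 x [0.0653 0.0808 0.0875] y [-0.0666 -0.0522 -0.0308]
  upr 1 1 x [0.0654 0.0813 0.0877] y [0.0319 0.0522 0.0675]
top0 tabtop x [-0.1637 -0.1563 -0.1502] y [-0.0027  0.0012  0.0048] 16
  guide x [-0.1102 -0.1001 -0.0939] y [-0.0141 -0.0002  0.0138]
  guide2 x [-0.1893 -0.1796 -0.1651] y [-0.0143 -0.0004  0.0134]
  upr -1 -1 x [-0.0879 -0.0822 -0.0659] y [-0.0661 -0.0581 -0.0321]
  upr -1 1 x [-0.0891 -0.0839 -0.067 ] y [0.0311 0.0554 0.0667]
  upr 1 -1 x [0.0673 0.0799 0.0853] y [-0.0663 -0.0521 -0.0319]
  upr 1 1 x [0.0657 0.0795 0.0843] y [0.0332 0.0516 0.0676]
fin front x [0.0245 0.0247 0.0249]
rim x [0.071  0.0714 0.0715]
```

```bash
python3 -m creep '[[[-1,0.08,0.08,2,0,0,0],[-1,0,0,3,0,0,0],[-1,0,0,3,0,0,0],[-1,0,0,2,0,0,0],[-1,0,0,1.5,0,0,0],[-1,0,0,0.5,0,0,0],[-1,0,0,0,0,0,0],[-1,0,0,0,0,0,0]]]'
```

```text
clock: 11.52
position: [0.5399, -0.3186, 0.4216]
tool_rot: [-3.141, 0.001, 2.34]
force: [0.1, -0.4, -3.7]
grip_width: 0.009
finger_force: 79.2
```

```bash
python3 -m creep '[[[-1,0,0,0.5,0,0,0],[-1,0,0,0.5,0,0,0],[-1,0,0,0.4,0,0,0],[-1,0,0,0.3,0,0,0],[-1,0,0,0.3,0,0,0],[-1,0,0,0,0,0,0],[-1,0,0,0,0,0,0]]]'
```

```text
clock: 12.4
position: [0.5398, -0.3187, 0.401]
tool_rot: [-3.141, 0.0, 2.341]
force: [-0.4, -0.3, -4.3]
grip_width: 0.0088
finger_force: 79.2
```

Below the flare tops with no contact. I lower slowly until it touches.

```bash
python3 -m creep '[[[-1,0,0,0.2,0,0,0],[-1,0,0,0.2,0,0,0],[-1,0,0,0.1,0,0,0],[-1,0,0,0.1,0,0,0],[-1,0,0,0,0,0,0]]]'; python3 -m creep '[[[-1,0,0,0.1,0,0,0],[-1,0,0,0.1,0,0,0],[-1,0,0,0,0,0,0]]]'
```

```text
clock: 13.02
position: [0.5398, -0.3187, 0.3948]
tool_rot: [-3.141, -0.0, 2.341]
force: [-0.2, -0.1, -2.8]
grip_width: 0.0089
finger_force: 79.2
clock: 13.4
position: [0.5398, -0.3186, 0.393]
tool_rot: [-3.141, 0.0, 2.341]
force: [-0.7, 0.2, -2.2]
grip_width: 0.0092
finger_force: 79.7
```

```bash
python3 -m creep '[[[-1,0,0,0.1,0,0,0],[-1,0,0,0,0,0,0]]]'; python3 -m creep '[[[-1,0,0,0.1,0,0,0],[-1,0,0,0,0,0,0]]]'
```

```text
clock: 13.65
position: [0.5398, -0.3185, 0.3929]
tool_rot: [-3.141, 0.001, 2.341]
force: [-6.9, 2.9, 11.8]
grip_width: 0.009
finger_force: 82.1
clock: 13.9
position: [0.5397, -0.3185, 0.3929]
tool_rot: [-3.141, 0.001, 2.341]
force: [-11.8, 4.9, 26.5]
grip_width: 0.0095
finger_force: 84.2
```

Contact came at the predicted seat height. I ease off and release.

```bash
python3 -m creep '[[[-1,0,0,-0.2,0,0,0],[-1,0,0,0,0,0,0],[-0.5,0,0,0,0,0,0],[-0.2,0,0,0,0,0,0],[0,0,0,0,0,0,0],[0,0,0,0,0,0,0],[0,0,0,0,0,0,0]]]'; python3 -m creep '[[[0,0,0,-1,0,0,0],[0,0,0,-2,0,0,0],[0,0,0,-3,0,0,0],[0,0,0,-3,0,0,0],[0,3,0,-2,0,0,0],[0,4,0,-2,0,0,0],[0,0,0,0,0,0,0],[0,0,0,0,0,0,0]]]'
python3 - <<'E'
from h import *
f=wrist("w7")
a=np.radians(-45.9); ux=np.array([np.cos(a),np.sin(a)]); uy=np.array([-ux[1],ux[0]]); c=np.array([.542,-.321])
W=cloud(f); H=hsv(f); x=(W[...,:2]-c)@ux; y=(W[...,:2]-c)@uy; z=W[...,2]
P=lambda v:np.percentile(v,[.5,50,99.5]).round(4) if len(v)>5 else None
b=(cv2.inRange(H,(100,130,30),(125,255,255))>0)&(abs(x)<.1)&(abs(y)<.08)&(z>.2)
print("rim",P(x[b]),P(y[b]),P(z[b]),b.sum()); print("plane",np.linalg.lstsq(np.c_[x[b],y[b],np.ones(b.sum())],z[b],rcond=None)[0].round(4))
r=((cv2.inRange(H,(0,150,60),(8,255,255))>0)|(cv2.inRange(H,(172,150,60),(180,255,255))>0))&(abs(y)<.02)&(abs(x+.15)<.04)
print("tab",P(x[r]),P(y[r]),P(z[r]))
E
```

```text
clock: 14.78
position: [0.5398, -0.3187, 0.3928]
tool_rot: [-3.141, -0.0, 2.341]
force: [0.7, -0.1, -0.2]
grip_width: 0.0426
finger_force: 0.0
clock: 15.78
position: [0.4911, -0.2687, 0.5233]
tool_rot: [-3.141, 0.001, 2.34]
force: [0.3, -0.7, 0.1]
grip_width: 0.0424
finger_force: 0.0
15.775 [ 0.4911 -0.2687  0.5233] [-3.141e+00  1.000e-03  2.340e+00] [ 0.88  0.37 -0.66  1.59  0.24  1.26  0.95]
rim [-0.0844 -0.0344  0.0742] [-0.06   -0.001   0.0538] [0.2001 0.2103 0.4242] 4456
plane [-0.1639 -0.1063  0.2152]
tab [-0.1612 -0.1536 -0.1465] [-0.0048 -0.0004  0.004 ] [0.2379 0.2397 0.4934]
```

View pics/w7.png

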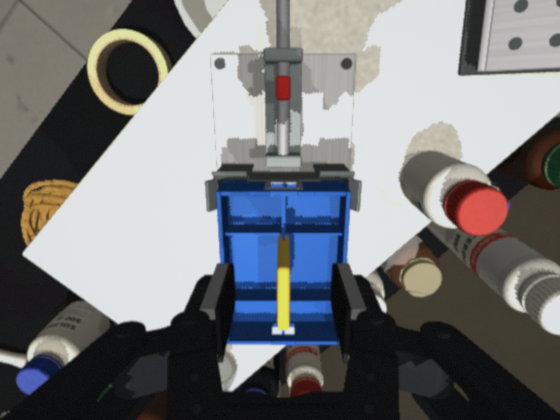

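The tray is seated between the uprights (rim at columns 218–350) and let go. The red tab is at (283,88). Next I go to the tab.

```bash
python3 -m creep '[[[0,4,0,1,0,0,0],[0,4.2,0,2,0,0,0],[0,0,0,4,0,0,0],[0,0,0,4,0,0,0],[0,0,0,2.1,0,0,0],[0,0,0,1,0,0,0],[0,0,0,0,0,0,0]]]'; python3 -m creep '[[[-1,0,0,0,0,0,0],[-1,0,0,0,0,0,0],[-1,0,0,0,0,0,0],[-1,0,0,0,0,0,0],[-1,0,0,0,0,0,0]]]' 30
```

```text
clock: 16.7
position: [0.4342, -0.2097, 0.3815]
tool_rot: [-3.141, -0.001, 2.341]
force: [0.2, -0.0, -1.2]
grip_width: 0.043
finger_force: 0.0
clock: 17.32
position: [0.434, -0.2097, 0.3826]
tool_rot: [-3.141, 0.001, 2.34]
force: [-0.9, -0.5, 5.6]
grip_width: 0.0092
finger_force: 32.1
```

```bash
python3 -m creep '[[[-1,-0.5,0,0,0,0,0],[-1,-0.5,0,0,0,0,0],[-1,-0.5,0,0,0,0,0],[-1,-0.5,0,0,0,0,0],[-1,-0.5,0,0,0,0,0],[-1,-0.4,0,0,0,0,0],[-1,-0.3,0,0,0,0,0],[-1,0,0,0,0,0,0]]]'; python3 -m creep '[[[-1,-0.2,0,0,0,0,0],[-1,0,0,0,0,0,0]]]';python3 -m creep '[[[-1,-0.1,0,0,0,0,0],[-1,0,0,0,0,0,0]]]'
```

```text
clock: 18.32
position: [0.4565, -0.2328, 0.3826]
tool_rot: [-3.141, 0.002, 2.34]
force: [0.2, -2.4, 4.1]
grip_width: 0.0094
finger_force: 31.9
clock: 18.58
position: [0.4571, -0.2332, 0.3825]
tool_rot: [-3.14, -0.002, 2.341]
force: [-12.3, 8.4, 17.7]
grip_width: 0.0097
finger_force: 33.9
clock: 18.82
position: [0.4574, -0.2334, 0.3824]
tool_rot: [-3.139, -0.003, 2.341]
force: [-17.6, 13.7, 22.6]
grip_width: 0.0096
finger_force: 34.7
```

A stop was felt after 33 mm of travel. I release, rise and check.

```bash
python3 -m creep '[[[-1,0.15,0,0,0,0,0],[-0.3,0,0,0,0,0,0],[0,0,0,0,0,0,0],[0,0,0,0,0,0,0],[0,0,0,-1,0,0,0],[0,0,0,-3,0,0,0],[0,0,0,-4,0,0,0],[0,-2,0,-4,0,0,0],[0,-2,0,-3,0,0,0],[0,0,0,0,0,0,0],[0,0,0,0,0,0,0]]]'
python3 - <<'E'
from h import *
f=wrist("w8")
a=np.radians(-45.9); ux=np.array([np.cos(a),np.sin(a)]); uy=np.array([-ux[1],ux[0]]); c=np.array([.542,-.321])
W=cloud(f); H=hsv(f); x=(W[...,:2]-c)@ux; y=(W[...,:2]-c)@uy; z=W[...,2]
P=lambda v:np.percentile(v,[.5,50,99.5]).round(4)
r=((cv2.inRange(H,(0,150,60),(8,255,255))>0)|(cv2.inRange(H,(172,150,60),(180,255,255))>0))&(abs(y)<.02)&(abs(x+.13)<.05)&(z<.26)
print("tab",P(x[r]),P(y[r]),P(z[r]))
g=(abs(y)<.02)&(abs(x+.097)<.014)&(z>.196)&(z<.208); print("guide x",P(x[g]))
b=(cv2.inRange(H,(100,130,30),(125,255,255))>0)&(abs(x)<.1)&(abs(y)<.08)&(abs(z-.213)<.006)
print("rim",P(x[b]),P(y[b]),P(z[b]),np.linalg.lstsq(np.c_[x[b],y[b],np.ones(b.sum())],z[b],rcond=None)[0].round(4))
E
```

```text
clock: 20.2
position: [0.4849, -0.2619, 0.5315]
tool_rot: [-3.141, -0.001, 2.341]
force: [0.0, 0.1, -0.6]
grip_width: 0.0426
finger_force: 0.0
20.2 [ 0.4849 -0.2619  0.5315] [-3.141e+00 -1.000e-03  2.341e+00] [ 0.88  0.35 -0.67  1.6   0.22  1.27  0.95]
tab [-0.1299 -0.1233 -0.1142] [-0.0043  0.0001  0.0038] [0.2149 0.2396 0.2414]
guide x [-0.1062 -0.0972 -0.0832]
rim [-0.0752 -0.0439  0.0747] [-0.0545  0.001   0.0542] [0.207  0.2131 0.2153] [-0.0072  0.0008  0.2123]
```

View pics/w8.png

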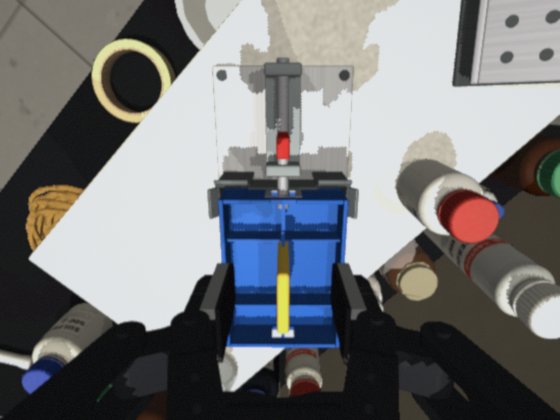

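The tab is at (283,147) and measures at x = -0.122, which is home. The tray is seated level and the fingers are clear of everything.

```bash
python3 -c "
from workcell import bot
print(bot.job_done())"
```

```text
the job is handed in; nothing more can be done
None
```

I seated the blue tray level between the uprights and let it go, then slid the bolt home (tab at x = -122 mm by camera, robot clear); the job is handed in at about 20 s on the clock, and the hand-in call gave no verdict.

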